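Bolt the sample chest shut

TASK

Lock the sample chest with one hand, using the fingertips only: with one fingertip press the long spring catch bar on the lid fully down and keep it down while the other fingertip pushes the bolt's upright thumb plate until the bolt is fully home in the keep. Then let go, so that the catch springs back up and secures the bolt. Do not pick up or disturb anything that stands around or on the chest.

Things in the scene. Friction and masses are not known exactly. Their poses are not given: they have to be found in the camera images.
- chest: low grey sample chest fixed to the bench, 110 (its x) x 240 (its y) x 60 mm high, with a two-leaf aluminium lid (does not open). Origin at the centre of its underside, z up; at yaw 0 x points away from the robot, y to its left. A steel bolt on the lid slides along +y. Two fixed barrels carry its rod: chest x -7 to 17, y -78 to -68 and 13 to 21, tops at z 82 mm
- catch_top (a point): centre of the top face of the spring catch bar, at chest x -38, y -41 mm; axes as the chest's. The bar is 24 (x) x 108 mm (y), flat, along the lid's robot side; top at z 82 mm up, 72 mm fully down. It goes straight down and stays level wherever pressed; nothing stands over it
- catch (a joint): the catch bar's travel, m: 0 up, 0.010 fully down (hard stop). A spring holds it up, about 2 N at the top and 4.2 N fully down; let go, it springs back up unless the bolt stands part-way over its tooth
- catch_tooth (a point): middle of the top of the catch bar's tooth, which moves with the bar: a block 12 (x) x 26 mm (y) between bar and bolt, its top 4 mm above the bar's. While up it blocks the bolt's lug (8 mm long in y, chest z 80 to 88 mm, from the rod out to chest x -21 mm), which is free to pass once the bar is more than about 6 mm down
- thumb_plate (a point): centre of the face to be pushed (-y side) of the bolt's upright thumb plate; axes as the chest's; at chest x 32, z 84 mm, and y -45 mm with the bolt drawn. Plate 32 (x) x 8 (y) x 30 mm high, from z 69 to 99 mm. It lies 70 mm in x from the bar's middle line. Before its face (chest x over 18 mm) the lid is bare at z 60 mm for 70 mm
- bolt (a joint): the bolt's travel along the chest's +y, m: 0 fully drawn, 0.040 fully home (hard stop); at the start drawn (0 to 2 mm). Sliding takes about 2 N plus a little at speed; it stays where it is left
- keep (a point): middle of the keep, the block on the left leaf that the bolt's rod enters: 26 (x) x 14 (y) x 24 mm high, top at chest z 84 mm; chest x 5, y 39, z 74 mm; axes as the chest's
- reagent: small round reagent bottle with a white cap, 40 mm diameter, 62 mm tall, standing loose on the left leaf of the chest's lid; origin at the centre of its underside as it stands
- timer: white lab timer, 62 x 66 x 19 mm, lying on the bench to the right; origin at the centre of its underside as it stands
- petri: two stacked small petri dishes, 61 mm across, 30 mm high; origin at the centre of its underside as it stands
- beaker: small glass beaker, 44 mm across, 58 mm high; origin at the centre of its underside as it stands
- tip_box: pipette tip box with clear lid, 90 x 122 x 81 mm; origin at the centre of its underside as it stands
- bottle: plain white bottle, 56 mm across, 130 mm high; origin at the centre of its underside as it stands
- pen: marker pen lying on the bench behind the chest, 142 mm long, 11 mm thick; origin on its underside

How it is judged:
By the outcome, as a careful person would: the job done as asked, in the order asked, and still so for the second after the job is handed in, with the robot touching nothing.
It also fails if it takes over 30 s, if anything falls off the work surface, if the arm or the gripper's body presses on something with over 40 N, if the wrist force passes 120 N, or if a joint passes its speed limit or range.

ROBOT

A 7-joint arm with a two-finger parallel gripper is mounted at the origin on a cart in front of the work surface, level with it; the furniture and walls round the work are solid. World frame = base frame: x ahead of the robot, y to its left, z up, the work surface at z = 0. Lengths are in m, angles in rad, forces in N, time in s.
With the tool pointing down it reaches from about 0.425 to 0.925 m from the base axis. Payload 6.8 kg.
Tool frame: the origin (TCP) lies on the centre line of the jaws, within the pads' length; the fingertips stand 25 mm ahead of it and the grasp point (between the pads) lies 6 mm ahead of it (ctrl.nose_length is the distance from the TCP to the fingertips, in m); z points along the fingers, y is the line along which they close (so a half turn about z gives the same grasp; the last joint's range is limited). The gripper opens to 88 mm and grips with 3 to 60 N. Pads are 20 mm wide; open, the fingers measure 115 mm over their backs; the gripper's body (75 mm by 178 mm) begins 61 mm behind the grasp point.
Start: joints at [0.555, 0.477, 0.022, 1.555, -0.011, 1.109, -0.083], TCP at [0.532, -0.415, 0.248] pointing down, gripper open.
Joint ranges: [-2.96, 2.96], [-0.34, 2.1], [-1.41, 1.46], [0.24, 2.44], [-1.37, 4.51], [0.17, 1.92], [-2.96, 2.96]. Speed limits (rad/s): [2.39, 2.39, 3.14, 3.14, 3.14, 3.14, 3.14].

INTERFACE

Orientations are given as a 3x3 rotation matrix whose columns are the frame's x, y, z axes.
In Python, from station import sense, read_camera, camera_params, ticket, ctrl gives the robot as it stands. The module is installed in compiled form; this text tells all that it offers.
- The arm moves only by the tool play_rows, never from a script. Its argument "deltas" is a list of rows, each a list of 3 entries, a list of its own where there are three numbers: the opening, from 0 (shut) to 1 (fully open), then the shift along the world's x, y, z in m, then the turn, a rotation vector about the world's x, y, z in rad. In form: [[gripper, [tx, ty, tz], [wx, wy, wz]], ...]. A call has 1 to 12 rows; each row shifts and turns the commanded pose from where the row before left it; what a row does not reach is not made up. A row lasts 1/10 s, in which the tool goes at most 50 mm and 8.59 degrees, less where a joint would pass 70% of its speed; a pose out of reach is approached as far as the arm can. A call with a gripper value outside its range is refused whole. The fingers move at their own pace and stop on an object; the grip force is fixed at half the most. Time passes only in rows, so rows that do not move let the fingers close. It gives the time, the measured TCP pose, the force, the opening and the grip force at its end, in the units of the state.
- sense(): the state, without advancing time (a new reading comes with each control period).
- read_camera(name): name is "side" or "top"; returns the picture (480x640x3 uint8, red, green, blue); there is no depth.
- camera_params(name): a dict with "camera_matrix" (3x3 intrinsics, pixels), "position" and "attitude" of the camera in the world. Camera axes: x right, y down, z forward; pixel columns grow to the right and rows downward; lengths in m; the calibration is good to about 2 mm. A picture is of the moment at which its call begins. camera_params takes no time and is no camera call.
- ticket.hand_in(): hands the job in; it is judged then, once.
The state is a dict: "time": time; "joint_pos": joint angles; "dq": joint speeds; "joint_torque": joint torques, N m; "tool_pos": TCP position; "orientation": TCP orientation; "force": force on the tool from outside, world axes, zero at the start; "torque": the same for the moment, N m; "finger_gap": opening from 0.0 (shut) to 1.0 (fully open); "grasp_force": force on a finger pad.
Only numpy, scipy, OpenCV 4.12 (cv2) and the standard library are available. Lean on these libraries where they do the work, as an engineer would, in place of code of your own. Each camera call takes 0.05 s, during which the arm holds its last target. There are 200 camera calls.

## Working session

There is one attempt and no reset: what is moved stays moved. The work goes in short steps, Python scripts to look and compute and a tool call to move; the robot and the scene stay as the last step left them, time stands still between calls to the robot, and variables do not carry over. Pictures are saved under pics/ and viewed, at most 10 in all, crops included, and the job is handed in when it is done.

Besides the shell and the picture viewer there is one more tool, called after ">>>" as name(argument=value, ...) on one line, values as JSON. play_rows: Moves the arm, as the interface text tells. Its arguments: {"type":"object","properties":{"deltas":{"type":"array"}},"required":["deltas"]}

```bash
mkdir -p pics; python3 - <<'E'
from station import sense, read_camera, camera_params, ctrl
import cv2
for n in("side","top"):
    p=camera_params(n);print(n,p)
    cv2.imwrite(f"pics/{n}0.png",read_camera(n)[:,:,::-1])
s=sense();print(s["tool_pos"],s["orientation"],s["time"],s["finger_gap"],ctrl.nose_length)
E
```

```text
side {'camera_matrix': array([[468.04144136,   0.        , 322.11955304],
       [  0.        , 468.04144136, 232.90491253],
       [  0.        ,   0.        ,   1.        ]]), 'position': array([ 0.26938452, -0.94045895,  0.56149968]), 'attitude': array([[ 0.89414705, -0.20690242,  0.39710507],
       [-0.44771516, -0.42741145,  0.7854111 ],
       [ 0.0072238 , -0.88006298, -0.47480203]])}
top {'camera_matrix': array([[433.80047233,   0.        , 310.75408035],
       [  0.        , 433.80047233, 230.75804331],
       [  0.        ,   0.        ,   1.        ]]), 'position': array([ 0.51653565, -0.1463292 ,  1.00723818]), 'attitude': array([[-0.02420058, -0.98948404,  0.14260319],
       [-0.99969378,  0.02321581, -0.00856568],
       [ 0.00516495, -0.14276682, -0.98974288]])}
[ 0.53163039 -0.41514769  0.24682007] [[ 6.15504548e-01  7.88132274e-01 -1.29194698e-03]
 [ 7.88133329e-01 -6.15503881e-01  9.09819304e-04]
 [-7.81404224e-05 -1.57822439e-03 -9.99998752e-01]] 0.1 0.9981522305278828 0.025
```

View pics/top0.png

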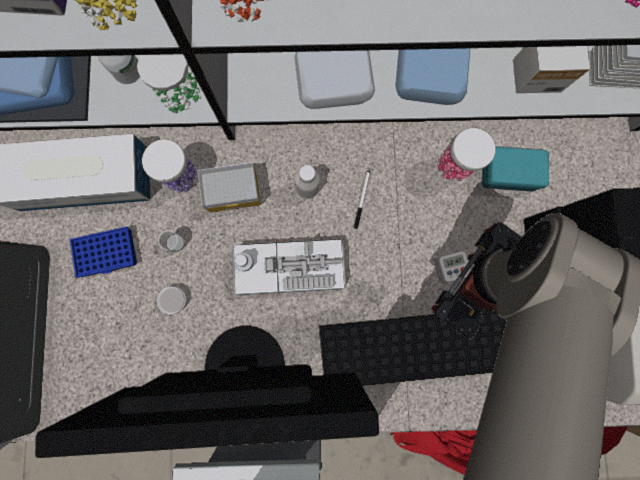

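View pics/side0.png

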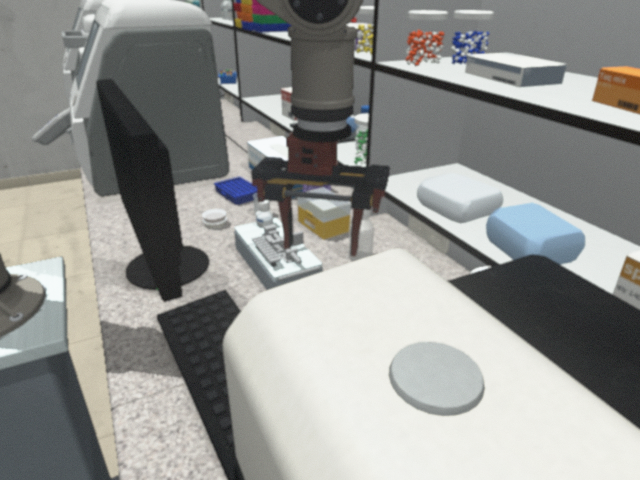

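```bash
cat > h.py <<'E'
import numpy as np, cv2
from station import sense, read_camera, camera_params
def ray(n,u,v):
    p=camera_params(n);K=p["camera_matrix"]
    return p["position"],p["attitude"]@np.linalg.solve(K,[u,v,1])
def onz(n,u,v,z):
    c,d=ray(n,u,v);return c+d*(z-c[2])/d[2]
def proj(n,P):
    p=camera_params(n);q=p["camera_matrix"]@(p["attitude"].T@(np.array(P)-p["position"]));return q[:2]/q[2]
def chest(c,yaw,x,y,z):
    a,b=np.cos(yaw),np.sin(yaw);return np.array([c[0]+a*x-b*y,c[1]+b*x+a*y,z])
def crop(n,img,x0,y0,w,h,k,f):
    cv2.imwrite(f,cv2.resize(img[y0:y0+h,x0:x0+w,::-1],None,fx=k,fy=k,interpolation=cv2.INTER_CUBIC))
E
python3 - <<'E'
from h import *
I=cv2.imread("pics/top0.png")[:,:,::-1]
crop("top",I,225,230,130,75,6,"pics/c1.png")
print("base",proj("top",[0,0,0]),proj("top",[0,0,.3]))
# monitor silhouette points at a few assumed heights
for u,v in[(40,440),(375,370),(378,437),(195,370)]:
    print(u,v,[onz("top",u,v,z).round(3).tolist() for z in(.3,.45)])
# chest lid: bright low-saturation mask
H=cv2.cvtColor(I[:,:,::-1].copy(),cv2.COLOR_BGR2HSV)
R=np.zeros(H.shape[:2],np.uint8);R[230:305,225:355]=1
m=((H[...,2]>185)&(H[...,1]<30)&(R>0)).astype(np.uint8)*255
m=cv2.morphologyEx(m,cv2.MORPH_OPEN,np.ones((3,3)));m=cv2.morphologyEx(m,cv2.MORPH_CLOSE,np.ones((9,9)))
c=max(cv2.findContours(m,0,2)[0],key=cv2.contourArea)
r=cv2.minAreaRect(c);print(r)
P=[onz("top",*q,.06) for q in cv2.boxPoints(r)];print(np.round(P,4))
print([np.linalg.norm(P[i]-P[i-1]).round(4) for i in range(4)])
E
```

```text
base [245.36067738 540.49043632] [215.37267411 657.89621172]
40 440 [[0.304, 0.271, 0.3], [0.349, 0.182, 0.45]]
375 370 [[0.394, -0.248, 0.3], [0.42, -0.227, 0.45]]
378 437 [[0.295, -0.248, 0.3], [0.342, -0.227, 0.45]]
195 370 [[0.402, 0.035, 0.3], [0.426, -0.004, 0.45]]
((269.1606140136719, 267.3733215332031), (47.850547790527344, 70.01589965820312), 87.27368927001953)
[[ 0.6251  0.0166  0.06  ]
 [ 0.6289 -0.1369  0.06  ]
 [ 0.5247 -0.1395  0.06  ]
 [ 0.5212  0.0116  0.06  ]]
[np.float64(0.1041), np.float64(0.1536), np.float64(0.1042), np.float64(0.1512)]
```

View pics/c1.png

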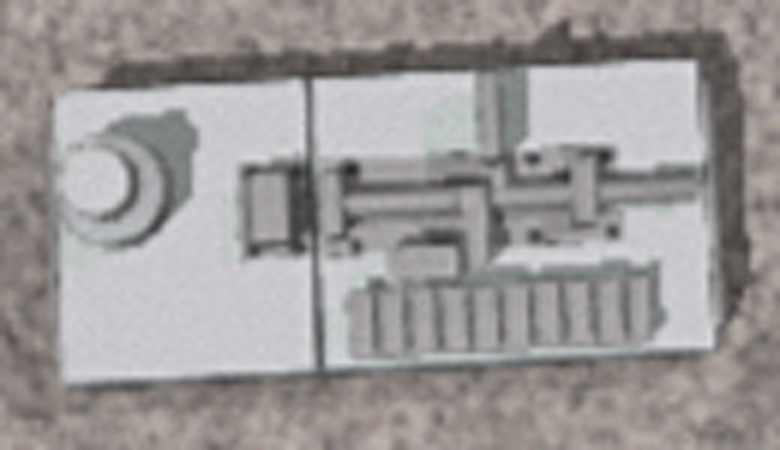

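```bash
python3 - <<'E'
from h import *
from scipy.optimize import least_squares
def tri(a,b):
    (c,d),(e,f)=ray("top",*a),ray("side",*b)
    s=np.linalg.lstsq(np.c_[d,-f],e-c,rcond=None)[0];p,q=c+d*s[0],e+f*s[1]
    return ((p+q)/2).round(3),np.linalg.norm(p-q).round(3)
for a in[(376,372),(378,437),(310,367),(377,405)]:print("mon",a,tri(a,(163,140)))
for a in[(40,440),(150,375),(195,370)]:print("monfar",a,tri(a,(99,82)))
o=lambda u,v:((u-2.5)/6+225,(v-2.5)/6+230)
pix=[(55,92),(697,60),(714,348),(65,382)]
for f in[o(*p) for p in pix]:print(onz("top",*f,.06).round(4))
mod=[(55,120,60),(55,-120,60),(-55,-120,60),(-55,120,60),(-26,13,82),(-50,13,82),(-26,-95,82),(-50,-95,82)]
pp=pix+[(350,290),(352,357),(655,268),(652,338)]
W=np.array([onz("top",*o(*p),m[2]/1e3) for p,m in zip(pp,mod)])
f=lambda t:np.concatenate([(chest(t[:2],t[2],m[0]/1e3,m[1]/1e3,0)-w)[:2] for m,w in zip(mod,W)])
r=least_squares(f,[.57,-.03,0]);c=r.x;print("chest",c.round(4),(r.fun.reshape(-1,2)*1e3).round(1).tolist())
print("bar only y/x ends",W[4:].round(4).tolist())
# plate top edge check
print("plate -y top edge px pred",(proj("top",chest(c,c[2],.048,-.045,.099))-[225,230])*6,(proj("top",chest(c,c[2],.016,-.045,.099))-[225,230])*6)
print("side view catch_top",proj("side",chest(c,c[2],-.038,-.041,.082)))
for n,u,v in[("bottle",307,172),("tip",228,185)]:print(n,onz("top",u,v,.12))
for z in(.2,.3,.4,.5):print("shelf",z,onz("top",300,125,z).round(3),onz("top",300,48,z).round(3))
E
```

```text
mon (376, 372) (array([ 0.381, -0.239,  0.35 ]), np.float64(0.039))
mon (378, 437) (array([ 0.338, -0.243,  0.363]), np.float64(0.047))
mon (310, 367) (array([ 0.39 , -0.143,  0.322]), np.float64(0.031))
mon (377, 405) (array([ 0.358, -0.241,  0.355]), np.float64(0.006))
monfar (40, 440) (array([0.314, 0.239, 0.357]), np.float64(0.013))
monfar (150, 375) (array([0.355, 0.085, 0.375]), np.float64(0.106))
monfar (195, 370) (array([0.358, 0.019, 0.387]), np.float64(0.115))
[0.6256 0.0151 0.06  ]
[ 0.6319 -0.22    0.06  ]
[ 0.527  -0.2226  0.06  ]
[0.5205 0.0114 0.06  ]
chest [ 0.5769 -0.1042  0.031 ] [[2.5, 2.3], [3.7, -2.4], [-1.4, -3.2], [-2.4, 2.6], [0.3, 0.9], [-0.2, 0.5], [-1.5, 1.0], [-1.0, -1.6]]
bar only y/x ends [[0.5502, -0.0929, 0.082], [0.5267, -0.0932, 0.082], [0.5554, -0.2009, 0.082], [0.5308, -0.1991, 0.082]]
plate -y top edge px pred [497.47687534  64.5611213 ] [502.44464515 155.31395342]
side view catch_top [265.06547981 245.86822831]
bottle [ 0.76963577 -0.14912588  0.12      ]
tip [0.74532469 0.01707657 0.12      ]
shelf 0.2 [ 0.841 -0.137  0.2  ] [ 1.003 -0.141  0.2  ]
shelf 0.3 [ 0.801 -0.139  0.3  ] [ 0.943 -0.141  0.3  ]
shelf 0.4 [ 0.761 -0.14   0.4  ] [ 0.882 -0.142  0.4  ]
shelf 0.5 [ 0.721 -0.141  0.5  ] [ 0.822 -0.143  0.5  ]
```

>>> play_rows(deltas=[[0.65,[0.0044,0.022,0.005],[0,0,0.058]],[0.65,[0.0044,0.022,0.005],[0,0,0.058]],[0.65,[0.0044,0.022,0.005],[0,0,0.058]],[0.65,[0.0044,0.022,0.005],[0,0,0.058]],[0.65,[0.004,0.022,0],[0,0,0.058]],[0.65,[0.004,0.022,0],[0,0,0.058]],[0.65,[0.004,0.022,0],[0,0,0.058]],[0.65,[0.004,0.022,0],[0,0,0.058]],[0.65,[0.004,0.022,0],[0,0,0.058]],[0.65,[0.004,0.022,0],[0,0,0.058]],[0.65,[0.002,0.013,0],[0,0,0.058]],[0.65,[0.001,0.013,0],[0,0,0.056]]])

```text
time: 1.3
tool_pos: [0.577, -0.1677, 0.2676]
orientation: [[-0.036, 0.999, -0.0], [0.999, 0.036, 0.0], [0.0, -0.0, -1.0]]
force: [0.3, -0.6, 0.1]
finger_gap: 0.648
grasp_force: 0.0
```

```bash
python3 - <<'E'
from h import *
for n in("side","top"):
    I=read_camera(n);cv2.imwrite(f"pics/{n}1.png",I[:,:,::-1])
s=sense();print(s["tool_pos"],s["orientation"].round(4),s["force"],s["finger_gap"],s["joint_pos"].round(3),s["time"])
E
```

```text
[ 0.57704451 -0.16676322  0.26764259] [[-3.630e-02  9.993e-01  1.000e-04]
 [ 9.993e-01  3.630e-02  1.000e-03]
 [ 1.000e-03  1.000e-04 -1.000e+00]] [-0.08680957 -0.10348557 -0.14375763] 0.6488876241063505 [ 0.335  0.347 -0.201  1.707  0.075  1.096  0.147] 1.4
```

View pics/side1.png

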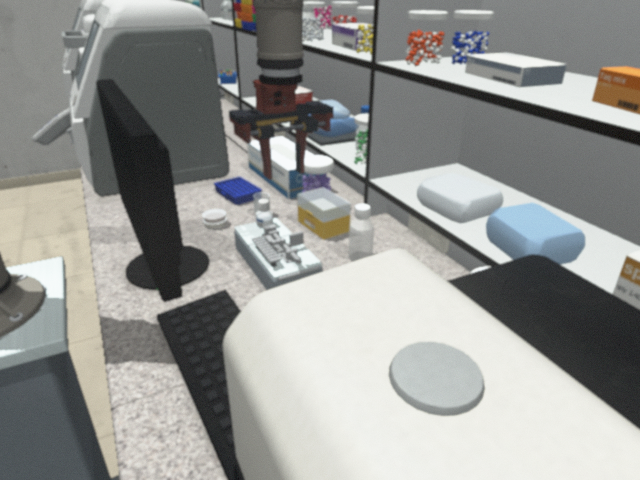

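```bash
python3 - <<'E'
from h import *
c=[.5769,-.1042];w=.031
I=cv2.imread("pics/side1.png");x0,y0,k=225,190,7
C=cv2.resize(I[y0:y0+80,x0:x0+110],None,fx=k,fy=k,interpolation=cv2.INTER_CUBIC)
for x,y,z in[(-26,13,82),(-50,13,82),(-26,-95,82),(-50,-95,82),(16,-45,99),(48,-45,99),(48,-45,69),(16,-45,69),(-55,-120,60),(55,-120,60)]:
    u=(proj("side",chest(c,w,x/1e3,y/1e3,z/1e3))-[x0,y0])*k+3
    cv2.circle(C,tuple(u.astype(int).tolist()),4,(0,0,255),-1)
cv2.imwrite("pics/c2.png",C)
E
```

```text
(no output)
```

View pics/c2.png

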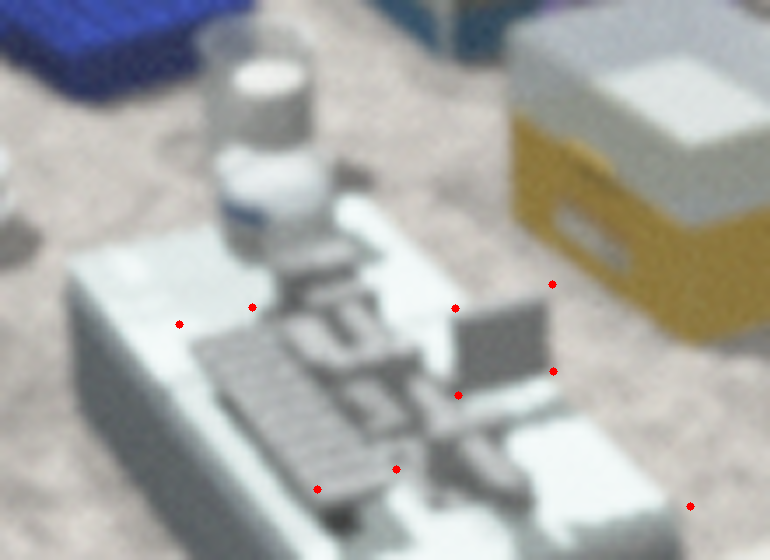

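>>> play_rows(deltas=[[0.65,[0,-0.001,-0.025],[0,0,-0.005]],[0.65,[0,-0.001,-0.025],[0,0,0]],[0.65,[-0.001,-0.001,-0.025],[0,0,0]],[0.65,[0,0,-0.025],[0,0,0]],[0.65,[0,0,-0.02],[0,0,0]],[0.65,[0,0,-0.015],[0,0,0]],[0.65,[0,0,-0.012],[0,0,0]],[0.65,[0,0,0],[0,0,0]]])

```text
time: 2.2
tool_pos: [0.5748, -0.1726, 0.1192]
orientation: [[-0.025, 1.0, -0.002], [1.0, 0.025, 0.0], [0.0, -0.002, -1.0]]
force: [-0.3, 0.3, -0.4]
finger_gap: 0.651
grasp_force: 0.0
```

```bash
python3 - <<'E'
from h import *
I=read_camera("side");cv2.imwrite("pics/side2.png",I[:,:,::-1]);J=read_camera("top")
A=cv2.resize(I[130:290,190:350,::-1],None,fx=2.5,fy=2.5,interpolation=cv2.INTER_CUBIC)
A=cv2.resize(I[190:290,220:330,::-1],(440,400),interpolation=cv2.INTER_CUBIC)
B=cv2.resize(J[:,:,::-1],(340,255))
D=np.zeros((400,780,3),np.uint8);D[:,:440]=A;D[:255,440:]=B
cv2.imwrite("pics/c3.png",D)
s=sense();print(s["tool_pos"],s["orientation"][:,1].round(4),s["force"].round(2))
E
```

```text
[ 0.57597772 -0.17268768  0.12109321] [9.997e-01 2.570e-02 6.000e-04] [-0.13 -0.21  1.23]
```

View pics/c3.png

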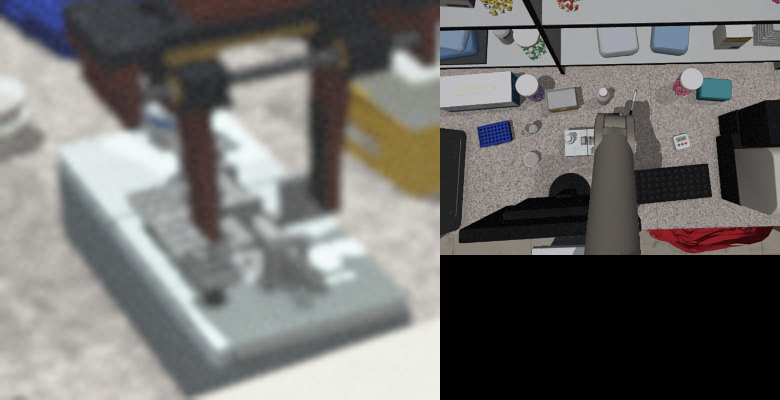

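>>> play_rows(deltas=[[0.65,[0,0,-0.008],[0,0,0]],[0.65,[0,0,-0.006],[0,0,0]],[0.65,[0,0,-0.004],[0,0,0]],[0.65,[0,0,-0.003],[0,0,0]],[0.65,[0,0,0],[0,0,0]]])

```text
time: 2.8
tool_pos: [0.5761, -0.1726, 0.0997]
orientation: [[-0.026, 1.0, 0.001], [1.0, 0.026, -0.0], [-0.0, 0.001, -1.0]]
force: [0.2, -0.3, 3.3]
finger_gap: 0.65
grasp_force: 1.7
```

>>> play_rows(deltas=[[0.65,[0,0,-0.002],[0,0,0]],[0.65,[0,0,0],[0,0,0]]])

```text
time: 3.0
tool_pos: [0.5761, -0.1726, 0.0979]
orientation: [[-0.026, 1.0, 0.001], [1.0, 0.026, -0.0], [-0.0, 0.001, -1.0]]
force: [1.4, -0.4, 3.8]
finger_gap: 0.647
grasp_force: 1.9
```

>>> play_rows(deltas=[[0.65,[0,0,-0.001],[0,0,0]],[0.65,[0,0,0],[0,0,0]]])

```text
time: 3.2
tool_pos: [0.5761, -0.1726, 0.0973]
orientation: [[-0.026, 1.0, 0.001], [1.0, 0.026, -0.0], [-0.0, 0.001, -1.0]]
force: [0.5, -0.2, 6.3]
finger_gap: 0.65
grasp_force: 3.2
```

>>> play_rows(deltas=[[0.65,[0,0,-0.001],[0,0,0]],[0.65,[0,0,0],[0,0,0]]])

```text
time: 3.4
tool_pos: [0.5761, -0.1725, 0.097]
orientation: [[-0.026, 1.0, 0.001], [1.0, 0.026, -0.0], [-0.0, 0.001, -1.0]]
force: [-1.3, -0.8, 12.2]
finger_gap: 0.649
grasp_force: 6.4
```

>>> play_rows(deltas=[[0.65,[-0.0001,0.004,0],[0,0,0]],[0.65,[-0.0001,0.004,0],[0,0,0]],[0.65,[-0.0001,0.004,0],[0,0,0]],[0.65,[-0.0001,0.004,0],[0,0,0]],[0.65,[-0.0001,0.004,0],[0,0,0]],[0.65,[0,0,0],[0,0,0]]])

```text
time: 4.0
tool_pos: [0.576, -0.1559, 0.0973]
orientation: [[-0.024, 1.0, 0.003], [1.0, 0.024, -0.004], [-0.004, 0.002, -1.0]]
force: [1.2, -7.1, 11.1]
finger_gap: 0.655
grasp_force: 5.8
```

>>> play_rows(deltas=[[0.65,[-0.0001,0.004,0],[0,0,0]],[0.65,[-0.0001,0.004,0],[0,0,0]],[0.65,[-0.0001,0.004,0],[0,0,0]],[0.65,[-0.0001,0.004,0],[0,0,0]],[0.65,[-0.0001,0.004,0],[0,0,0]],[0.65,[0,0,0],[0,0,0]]])

```text
time: 4.6
tool_pos: [0.5755, -0.136, 0.0973]
orientation: [[-0.024, 1.0, 0.002], [1.0, 0.024, -0.005], [-0.005, 0.002, -1.0]]
force: [0.4, -7.7, 11.7]
finger_gap: 0.648
grasp_force: 6.0
```

>>> play_rows(deltas=[[0.65,[-0.0001,0.003,0],[0,0,0]],[0.65,[-0.0001,0.003,0],[0,0,0]],[0.65,[-0.0001,0.003,0],[0,0,0]],[0.65,[-0.0001,0.003,0],[0,0,0]],[0.65,[0,0,0],[0,0,0]]])

```text
time: 5.1
tool_pos: [0.5751, -0.124, 0.0972]
orientation: [[-0.024, 1.0, 0.003], [1.0, 0.024, -0.004], [-0.004, 0.002, -1.0]]
force: [-0.4, -8.3, 11.0]
finger_gap: 0.648
grasp_force: 5.7
```

>>> play_rows(deltas=[[0.65,[-0.0001,0.002,0],[0,0,0]],[0.65,[-0.0001,0.002,0],[0,0,0]],[0.65,[0,0,0],[0,0,0]]])

```text
time: 5.4
tool_pos: [0.575, -0.1202, 0.0972]
orientation: [[-0.024, 1.0, 0.003], [1.0, 0.024, -0.004], [-0.004, 0.003, -1.0]]
force: [0.8, -7.7, 10.3]
finger_gap: 0.655
grasp_force: 5.6
```

>>> play_rows(deltas=[[0.65,[-0.0001,0.002,0],[0,0,0]],[0.65,[0,0.001,0],[0,0,0]],[0.65,[0,0,0],[0,0,0]]])

```text
time: 5.7
tool_pos: [0.575, -0.1194, 0.0972]
orientation: [[-0.022, 1.0, 0.003], [1.0, 0.022, -0.006], [-0.006, 0.003, -1.0]]
force: [1.3, -11.9, 10.4]
finger_gap: 0.651
grasp_force: 8.1
```

>>> play_rows(deltas=[[0.65,[0,0.002,0],[0,0,0]],[0.65,[0,0,0],[0,0,0]]])

```text
time: 5.9
tool_pos: [0.5749, -0.1191, 0.0972]
orientation: [[-0.02, 1.0, 0.003], [1.0, 0.02, -0.008], [-0.008, 0.003, -1.0]]
force: [1.7, -16.1, 9.7]
finger_gap: 0.647
grasp_force: 10.5
```

>>> play_rows(deltas=[[0.65,[0,0.002,0],[0,0,0]],[0.65,[0,0,0],[0,0,0]],[0.65,[0,-0.005,0],[0,0,0]],[0.65,[0,-0.006,0],[0,0,0]],[0.65,[0,0,0],[0,0,0]],[0.65,[0,0,0.005],[0,0,0]],[0.65,[0,0,0.008],[0,0,0]],[0.65,[0,0,0.015],[0,0,0]],[0.65,[0,0,0.03],[0,0,0]],[0.65,[0,0,0.04],[0,0,0]],[0.65,[0,0,0.04],[0,0,0]],[0.65,[0,0,0.03],[0,0,0]]])

```text
time: 7.1
tool_pos: [0.5736, -0.1205, 0.2667]
orientation: [[-0.026, 1.0, 0.001], [1.0, 0.026, -0.0], [-0.0, 0.001, -1.0]]
force: [1.2, -0.4, -0.5]
finger_gap: 0.654
grasp_force: 0.0
```

>>> play_rows(deltas=[[0.65,[0,-0.03,0],[0,0,0]],[0.65,[0,-0.04,0],[0,0,0]],[0.65,[0,-0.04,0],[0,0,0]],[0.65,[0,-0.04,0],[0,0,0]],[0.65,[0,-0.04,0],[0,0,0]],[0.65,[0,-0.02,0],[0,0,0]],[0.65,[0,0,0],[0,0,0]]])

```text
time: 7.8
tool_pos: [0.5723, -0.3338, 0.2634]
orientation: [[-0.021, 1.0, -0.002], [1.0, 0.021, -0.001], [-0.001, -0.002, -1.0]]
force: [0.3, 0.2, 0.0]
finger_gap: 0.65
grasp_force: 0.0
```

```bash
python3 - <<'E'
from h import *
I=read_camera("side");J=read_camera("top")
A=cv2.resize(I[190:270,225:335,::-1],(550,400),interpolation=cv2.INTER_CUBIC)
A0=cv2.resize(cv2.imread("pics/side1.png")[190:270,225:335],(250,182))
B=cv2.resize(J[230:305,225:355,::-1],(346,200),interpolation=cv2.INTER_CUBIC)
D=np.zeros((600,800,3),np.uint8);D[:400,:550]=A;D[:182,550:]=A0;D[400:,:346]=B
cv2.imwrite("pics/c4.png",D)
s=sense();print(s["tool_pos"],s["force"].round(2),s["time"])
E
```

```text
[ 0.57396207 -0.32894273  0.26356207] [ 0.22  0.43 -0.07] 7.9
```

View pics/c4.png

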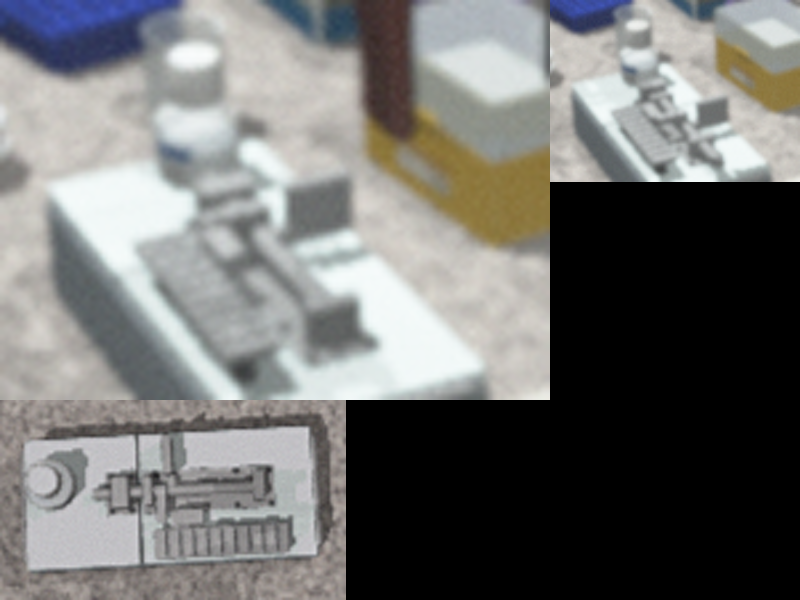

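The crops show the rod through the keep and the lug past the tooth. The bar's front edge is at its starting image height (about (237,358) in the crop, against (232,362) before), so the catch is up. The reagent bottle has not moved.

```bash
python3 -c "
from station import ticket
print(ticket.hand_in())"
```

```text
the job is handed in; nothing more can be done
None
```

The chest is locked and the job is handed in: the bolt is fully home against its hard stop, the catch has sprung back up, and the arm is clear with nothing I could see disturbed, at 7.9 s on the robot's clock.

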